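Make the flip tags on the caliper parts cubby tell the truth

ROBOT

A 6-joint arm with a two-finger parallel gripper is mounted at the origin on the work surface. World frame = base frame: x ahead of the robot, y to its left, z up, the work surface at z = 0. Lengths are in m, angles in rad, forces in N, time in s.
With the tool pointing down it reaches from about 0.425 to 0.95 m from the base axis. Payload 3.5 kg.
Tool frame: the origin (TCP) lies between the finger pads; the fingertips stand 25 mm ahead of it and the grasp point (between the pads) lies 6 mm ahead of it (ctrl.finger_overhang is the distance from the TCP to the fingertips, in m); x points along the fingers, y is the direction in which the jaws open and shut, and the axes are right-handed (so a half turn about x gives the same grasp; the last joint's range is limited). The gripper opens to 85 mm and grips with 20 to 120 N. Pads are 22 mm wide; open, the fingers measure 114 mm over their backs; the gripper's body (76 mm by 85 mm) begins 54 mm behind the grasp point. The pads swing forward as they close: fully open they stand 13 mm farther back than shut.
Start: joints at [-1.291, 0.286, 1.577, -0, 1.279, -0.15], TCP at [0.281, -0.614, 0.256] pointing down, gripper open.
Joint ranges: [-2.77, 2.77], [-0.9, 2.22], [0.21, 2.48], [-1.53, 4.67], [0.24, 2.81], [-2.84, 2.84]. Speed limits (rad/s): [2.79, 2.79, 3.14, 3.14, 3.14, 3.14].

INTERFACE

Orientations are given as a unit quaternion [x, y, z, w].
In Python, from plant import ctrl gives the robot as it stands.
- The arm moves only by the tool play_rows, never from a script. Its argument "targets" is a list of rows, each an object with "delta_pos": the shift along the world's x, y, z normalised to -1 to 1, where 1 is 1000 mm, a list of three; "delta_rot": the turn, a rotation vector about the world's x, y, z normalised to -1 to 1, where 1 is pi rad, a list of three; "claw": the finger opening in mm, from 0 to 85.4. In form: [{"delta_pos": [tx, ty, tz], "delta_rot": [wx, wy, wz], "claw": claw}, ...]. A call has 1 to 20 rows; each row is the pose to reach, as a shift and turn from the pose measured when the call began, turning the shorter way round; what a row does not reach only later rows make up. A row lasts 1/12 s, in which the tool goes at most 41.7 mm and 7.16 degrees, less where a joint would pass 70% of its speed; a pose out of reach is approached as far as the arm can. A call with a number of a shift or a turn outside -1 to 1 is refused whole. A call with a gripper value outside its range is refused whole. The fingers move at their own pace and stop on an object; "newtons" is the grip in N (left out, the last holds). Time passes only in rows, so rows that repeat a pose let the fingers close. It gives the time, the measured TCP pose, the force and the opening at its end, in the units of the state.
- ctrl.get_state(): the state, without advancing time (a new reading comes with each control period).
- ctrl.read_camera(name): name is "scene" or "top"; returns the picture (480x640x3 uint8, blue, green, red); there is no depth.
- ctrl.calibration(name): a dict with "fx", "fy", "cx", "cy" (pixels), "k1" (the pictures are not rectified: a ray, as slopes to the right and down, at radius r is drawn at 1 + k1 r^2 times it, then the intrinsics apply), "camera_from_world" (4x4, takes a point from world to camera coordinates). Camera axes: x right, y down, z forward; pixel columns grow to the right and rows downward; lengths in m; the calibration is good to about 2 mm. A picture is of the moment at which its call begins. calibration takes no time and is no camera call.
- ctrl.sign_off(): hands the job in, once; it reports no verdict.
The state is a dict: "time": time; "qpos": joint angles; "dq": joint speeds; "joint_efforts": joint torques, N m; "eef_pos": TCP position; "tcp_rot": TCP orientation; "contact_force": force on the tool from outside, world axes, zero at the start; "wrist_torque": the same for the moment, N m; "opening": opening from 0.0 (shut) to 1.0 (fully open).
Only numpy, scipy, OpenCV 4.12 (cv2) and the standard library are available. Lean on these libraries where they do the work, as an engineer would, in place of code of your own. Each camera call takes 0.05 s, during which the arm holds its last target. There are 200 camera calls.

TASK

Two of the four flip tags on the rail of the parts cubby are wrong: tip them over with a fingertip, so that the tag of each full bin leans back over its bin with its disc face up, and the tag of each nearly empty bin leans forward towards the robot with its bar face up. Push the tags lightly, never pinching or forcing them, and leave all tags resting and clear of the fingers. The bins, the gate and the loose parts on the bench in front stay where they are.

Things in the scene. Friction and masses are not known exactly. Their poses are not given: they have to be found in the camera images.
- cubby: Low grey sheet-steel parts cubby, fixed to the bench: 160 deep (x), 460 wide (y), 85 high, its front facing the robot (-x). Origin: centre of its underside; +x away from the robot. A steel tag rail runs along its front edge, its top 140 above the bench, 68 in front of the origin; four tag clips sit on it 105 apart, each with one bin behind it.
- gate (a joint): Slide of the steel gate that closes the right half of the cubby's front (m): 0 is shut, as it is and must stay; it would slide left (+y) by up to 0.19.
- clip_a: Fixed clip on the tag rail that carries flip tag A; the letters follow no order along the rail. Origin: middle of the tag's hinge axis, 150 mm above the bench; y lies along the hinge (and the rail), +x points away from the robot towards the bin that this tag speaks for.
- tag_a (a joint): Hinge angle of flip tag A (rad). 0: the leaf rests tipped forward, towards the robot, 55 degrees from upright, its raised bar on the upper face. 0.96: upright. 1.92: the leaf rests tipped back over its bin, 55 degrees from upright, its raised disc on the upper face.
- tag_a_edge (a point): Middle of the free edge of flip tag A's leaf, 52 mm from the hinge axis; at rest it lies 43 mm in front of or behind the axis and 30 mm above it. The leaf is a stiff bare-metal plate 46 wide and 3 thick, about 20 g; polished and slippery (friction 0.2 to 0.3); it turns freely and, once past upright, falls to the other side. Some tenths of a newton at the edge turn it; as it swings up, the edge climbs 22 mm.
- clip_b: Fixed clip on the tag rail that carries flip tag B; the letters follow no order along the rail. Origin: middle of the tag's hinge axis, 150 mm above the bench; y lies along the hinge (and the rail), +x points away from the robot towards the bin that this tag speaks for.
- tag_b (a joint): Hinge angle of flip tag B (rad). 0: the leaf rests tipped forward, towards the robot, 55 degrees from upright, its raised bar on the upper face. 0.96: upright. 1.92: the leaf rests tipped back over its bin, 55 degrees from upright, its raised disc on the upper face.
- tag_b_edge (a point): Middle of the free edge of flip tag B's leaf, 52 mm from the hinge axis; at rest it lies 43 mm in front of or behind the axis and 30 mm above it. The leaf is a stiff bare-metal plate 46 wide and 3 thick, about 20 g; polished and slippery (friction 0.2 to 0.3); it turns freely and, once past upright, falls to the other side. Some tenths of a newton at the edge turn it; as it swings up, the edge climbs 22 mm.
- clip_c: Fixed clip on the tag rail that carries flip tag C; the letters follow no order along the rail. Origin: middle of the tag's hinge axis, 150 mm above the bench; y lies along the hinge (and the rail), +x points away from the robot towards the bin that this tag speaks for.
- tag_c (a joint): Hinge angle of flip tag C (rad). 0: the leaf rests tipped forward, towards the robot, 55 degrees from upright, its raised bar on the upper face. 0.96: upright. 1.92: the leaf rests tipped back over its bin, 55 degrees from upright, its raised disc on the upper face.
- tag_c_edge (a point): Middle of the free edge of flip tag C's leaf, 52 mm from the hinge axis; at rest it lies 43 mm in front of or behind the axis and 30 mm above it. The leaf is a stiff bare-metal plate 46 wide and 3 thick, about 20 g; polished and slippery (friction 0.2 to 0.3); it turns freely and, once past upright, falls to the other side. Some tenths of a newton at the edge turn it; as it swings up, the edge climbs 22 mm.
- clip_d: Fixed clip on the tag rail that carries flip tag D; the letters follow no order along the rail. Origin: middle of the tag's hinge axis, 150 mm above the bench; y lies along the hinge (and the rail), +x points away from the robot towards the bin that this tag speaks for.
- tag_d (a joint): Hinge angle of flip tag D (rad). 0: the leaf rests tipped forward, towards the robot, 55 degrees from upright, its raised bar on the upper face. 0.96: upright. 1.92: the leaf rests tipped back over its bin, 55 degrees from upright, its raised disc on the upper face.
- tag_d_edge (a point): Middle of the free edge of flip tag D's leaf, 52 mm from the hinge axis; at rest it lies 43 mm in front of or behind the axis and 30 mm above it. The leaf is a stiff bare-metal plate 46 wide and 3 thick, about 20 g; polished and slippery (friction 0.2 to 0.3); it turns freely and, once past upright, falls to the other side. Some tenths of a newton at the edge turn it; as it swings up, the edge climbs 22 mm.
- bin_bolts_full: Full bin, heaped with zinc bracket bolts up to about its rim. Loose grey plastic tub on the cubby's top behind one of the tags, 120 deep (x), 92 wide (y), 55 high, 34 high in front. Origin: centre of its underside, 82 mm behind its own tag's hinge axis (+x of the clip); axes as the cubby's.
- bin_bolts_low: Nearly empty bin, a single bracket bolt lying on its floor. Loose grey plastic tub on the cubby's top behind one of the tags, 120 deep (x), 92 wide (y), 55 high, 34 high in front. Origin: centre of its underside, 82 mm behind its own tag's hinge axis (+x of the clip); axes as the cubby's.
- bin_pistons_full: Full bin, packed with six black pistons standing 49 mm above its underside. Loose grey plastic tub on the cubby's top behind one of the tags, 120 deep (x), 92 wide (y), 55 high, 34 high in front. Origin: centre of its underside, 82 mm behind its own tag's hinge axis (+x of the clip); axes as the cubby's.
- bin_pistons_low: Nearly empty bin, a single black piston lying on its floor. Loose grey plastic tub on the cubby's top behind one of the tags, 120 deep (x), 92 wide (y), 55 high, 34 high in front. Origin: centre of its underside, 82 mm behind its own tag's hinge axis (+x of the clip); axes as the cubby's.
- piston_1: Bystander: loose black phenolic caliper piston, a cup 44 across and 50 high standing on the bench in front of the cubby, mouth up. Origin: centre of its underside.
- piston_2: Bystander: a second piston like piston_1.
- bolt: Bystander: loose zinc bracket bolt standing on its head on the bench, 58 high, head 24 across, shank 12. Origin: centre of the head's underside.
- gauge: Bystander: loose flat steel pad wear gauge lying on the bench, 110 long (y), 28 wide (x), 5 thick, stepped to a narrow tip at -y. Origin: on its underside, near its middle.
Things that resemble listed ones, but are neither listed nor needed, are in the scene too. What is shaped like the bin_pistons_full but pink or red is not meant. What is shaped like the bin_bolts_low but blue is not meant.

How it is judged:
By the outcome, as a careful person would: the job done as asked, in the order asked, and still so for the second after the job is handed in, with the robot touching nothing.
It also fails if it takes over 45 s, if anything falls off the work surface, if the arm or the gripper's body presses on something with over 40 N, if the wrist force passes 120 N, or if a joint passes its speed limit or range.

## Working session

There is one attempt and no reset: what is moved stays moved. The work goes in short steps, Python scripts to look and compute and a tool call to move; the robot and the scene stay as the last step left them, time stands still between calls to the robot, and variables do not carry over. Pictures are saved under pics/ and viewed, about 8 in all and at most 12, crops included, and the job is handed in when it is done.

Besides the shell and the picture viewer there is one more tool, called after ">>>" as name(argument=value, ...), one argument or row to a line, values as JSON. play_rows: Moves the arm, as the interface text tells. Its arguments: {"type":"object","properties":{"targets":{"type":"array"},"newtons":{"type":"number"}},"required":["targets"]}

```bash
mkdir -p pics; cat > h.py <<'E'
import numpy as np, cv2
from plant import ctrl
def ray(cam,u,v):
    c=ctrl.calibration(cam); d=np.array([(u-c['cx'])/c['fx'],(v-c['cy'])/c['fy']]); s=d.copy()
    for _ in range(20): s=d/(1+c['k1']*(s@s))
    T=np.array(c['camera_from_world']); R=T[:3,:3]; o=-R.T@T[:3,3]
    return o,R.T@np.array([s[0],s[1],1])
def at_z(cam,u,v,z):
    o,d=ray(cam,u,v); return o+d*(z-o[2])/d[2]
def proj(cam,p):
    c=ctrl.calibration(cam); T=np.array(c['camera_from_world']); q=T[:3,:3]@np.array(p)+T[:3,3]; s=q[:2]/q[2]; s=s*(1+c['k1']*(s@s))
    return np.array([c['fx']*s[0]+c['cx'],c['fy']*s[1]+c['cy']])
E
python3 - <<'E'
from h import *
for n in("scene","top"):
    cv2.imwrite(f"pics/{n}0.png",ctrl.read_camera(n)); c=ctrl.calibration(n)
    T=np.array(c['camera_from_world']);print(n,c['fx'],-T[:3,:3].T@T[:3,3],T[2,:3])
s=ctrl.get_state();print(s['time'],s['eef_pos'],s['tcp_rot'],s['opening'])
E
```

```text
scene 438.6141905161307 [0.83178068 0.43093614 0.78456381] [-0.27725494 -0.41823172 -0.86499245]
top 500.6395898603209 [0.48490696 0.11838425 1.12727144] [ 0.12965807 -0.0345941  -0.99095511]
0.1 [ 0.28114069 -0.61307344  0.2550682 ] [-0.69078004 -0.15155885  0.6908979  -0.15004315] 0.9985237363237396
```

View pics/scene0.png

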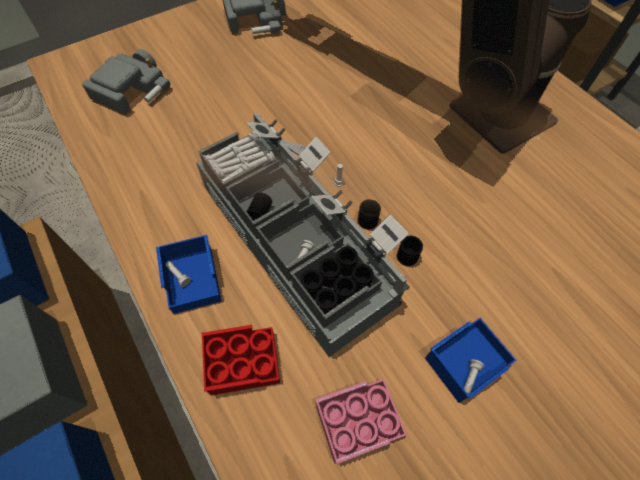

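View pics/top0.png

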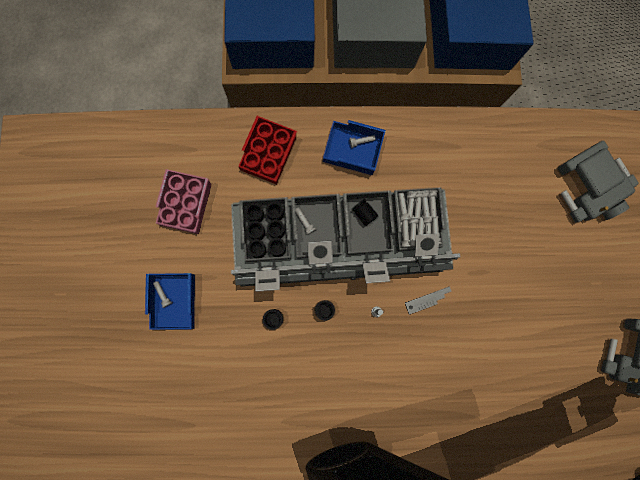

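The top view shows four bins, from left to right:

| Bin | Tag pixel | Tag leans | Verdict |
|---|---|---|---|
| Pistons full | (268,280) | forward | wrong |
| Single bolt | (320,252) | back | wrong |
| Single piston | (376,271) | forward | correct |
| Bolts full | (428,244) | back | correct |

The bystanders are at (273,319), (324,310), (377,312) and (428,301). I'll zoom in to get exact positions.

```bash
python3 - <<'E'
import cv2
a=cv2.imread("pics/top0.png")[180:330,225:465]
cv2.imwrite("pics/c1.png",cv2.resize(a[:,:160],None,fx=5,fy=4*1.25/1,interpolation=cv2.INTER_CUBIC)[:600])
E
```

```text
(no output)
```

View pics/c1.png

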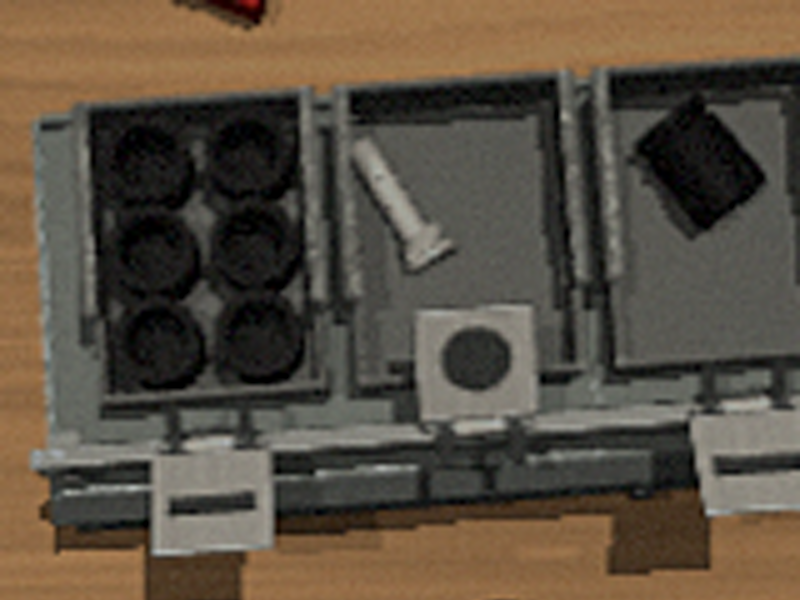

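The crop shows the left tag with its free edge from (152,556) to (274,552) and its hinge near (210,443). The second tag's free edge runs from (415,310) to (536,304), with its hinge near (481,425). Both tags are confirmed as bar forward and disc up, back over the bin.

```bash
python3 - <<'E'
from h import *
P=lambda x,y,z: at_z('top',225+x/5,180+y/5,z).round(4)
e1=P(213,554,.18);h1=P(210,443,.15);e2=P(475,307,.18);h2=P(481,425,.15)
print('e1',e1,'h1',h1,'e2',e2,'h2',h2)
print('e1 cr',P(152,556,.18),P(274,552,.18),'e2',P(415,310,.18),P(536,304,.18))
for u,v,z in((273,319,.05),(324,310,.05),(377,312,.058),(428,301,.005)):print(at_z('top',u,v,z).round(3))
for e in(e1,e2,h1,h2):print(proj('scene',e).round(1))
from scipy.spatial.transform import Rotation as R
print(R.from_quat(ctrl.get_state()['tcp_rot']).as_matrix().round(3))
E
```

```text
e1 [0.51  0.186 0.18 ] h1 [0.5539 0.1888 0.15  ] e2 [0.6018 0.0853 0.18  ] h2 [0.559  0.0829 0.15  ]
e1 cr [0.5096 0.2089 0.18  ] [0.5103 0.163  0.18  ] e2 [0.6011 0.1082 0.18  ] [0.6026 0.062  0.18  ]
[0.453 0.184 0.05 ]
[0.47  0.075 0.05 ]
[ 0.463 -0.037  0.058]
[ 0.484 -0.162  0.005]
[399.5 221.1]
[318.7 203. ]
[376.6 244. ]
[338.2 201. ]
[[-0.001  0.417 -0.909]
 [ 0.002 -0.909 -0.417]
 [-1.    -0.002 -0.   ]]
```

>>> play_rows(
  targets=[
    {"delta_pos":[0.02,0.02,0.06],"delta_rot":[0,0,-0.03],"claw":0},
    {"delta_pos":[0.04,0.05,0.06],"delta_rot":[0,0,-0.06],"claw":0},
    {"delta_pos":[0.07,0.08,0.06],"delta_rot":[0,0,-0.09],"claw":0},
    {"delta_pos":[0.319,0.413,0.06],"delta_rot":[0,0,-0.12],"claw":0},
    {"delta_pos":[0.319,0.413,0.06],"delta_rot":[0,0,-0.12],"claw":0},
    {"delta_pos":[0.319,0.413,0.06],"delta_rot":[0,0,-0.12],"claw":0},
    {"delta_pos":[0.319,0.413,0.06],"delta_rot":[0,0,-0.12],"claw":0},
    {"delta_pos":[0.319,0.413,0.06],"delta_rot":[0,0,-0.12],"claw":0},
    {"delta_pos":[0.319,0.413,0.06],"delta_rot":[0,0,-0.12],"claw":0},
    {"delta_pos":[0.319,0.413,0.06],"delta_rot":[0,0,-0.12],"claw":0},
    {"delta_pos":[0.319,0.413,0.06],"delta_rot":[0,0,-0.12],"claw":0},
    {"delta_pos":[0.319,0.413,0.06],"delta_rot":[0,0,-0.12],"claw":0},
    {"delta_pos":[0.319,0.413,0.06],"delta_rot":[0,0,-0.12],"claw":0},
    {"delta_pos":[0.319,0.413,0.06],"delta_rot":[0,0,-0.12],"claw":0},
    {"delta_pos":[0.319,0.413,0.06],"delta_rot":[0,0,-0.12],"claw":0},
    {"delta_pos":[0.319,0.413,0.06],"delta_rot":[0,0,-0.12],"claw":0},
  ],
)

```text
time: 1.43
eef_pos: [0.5999, -0.2, 0.3144]
tcp_rot: [-0.706, -0.02, 0.707, -0.018]
contact_force: [-0.6, -0.1, 0.4]
opening: -0.001
```

```bash
python3 -c "
from h import *
from scipy.spatial.transform import Rotation as R
s=ctrl.get_state();print(s['time'],s['eef_pos'],s['opening'],ctrl.finger_overhang,s['contact_force']);print(R.from_quat(s['tcp_rot']).as_matrix().round(3))"
```

```text
1.4333 [ 0.59988117 -0.19995974  0.3143904 ] -0.000591898958397783 0.025 [-0.57603009 -0.06002705  0.38392495]
[[-0.001  0.054 -0.999]
 [ 0.002 -0.999 -0.054]
 [-1.    -0.002  0.001]]
```

>>> play_rows(
  targets=[
    {"delta_pos":[0.042,0.287,0],"delta_rot":[0,0,0],"claw":0},
    {"delta_pos":[0.042,0.287,0],"delta_rot":[0,0,0],"claw":0},
    {"delta_pos":[0.042,0.287,0],"delta_rot":[0,0,0],"claw":0},
    {"delta_pos":[0.042,0.287,0],"delta_rot":[0,0,0],"claw":0},
    {"delta_pos":[0.042,0.287,0],"delta_rot":[0,0,0],"claw":0},
    {"delta_pos":[0.042,0.287,0],"delta_rot":[0,0,0],"claw":0},
    {"delta_pos":[0.042,0.287,0],"delta_rot":[0,0,0],"claw":0},
    {"delta_pos":[0.042,0.287,0],"delta_rot":[0,0,0],"claw":0},
    {"delta_pos":[0.042,0.287,0],"delta_rot":[0,0,0],"claw":0},
    {"delta_pos":[0.042,0.287,-0.03],"delta_rot":[0,0,0],"claw":0},
    {"delta_pos":[0.042,0.287,-0.06],"delta_rot":[0,0,0],"claw":0},
    {"delta_pos":[0.042,0.287,-0.08],"delta_rot":[0,0,0],"claw":0},
    {"delta_pos":[0.042,0.287,-0.1],"delta_rot":[0,0,0],"claw":0},
    {"delta_pos":[0.042,0.287,-0.115],"delta_rot":[0,0,0],"claw":0},
    {"delta_pos":[0.042,0.287,-0.124],"delta_rot":[0,0,0],"claw":0},
    {"delta_pos":[0.042,0.287,-0.124],"delta_rot":[0,0,0],"claw":0},
  ],
)

```text
time: 2.77
eef_pos: [0.6405, 0.0844, 0.1874]
tcp_rot: [-0.705, -0.019, 0.709, -0.017]
contact_force: [-0.1, -0.5, -0.3]
opening: -0.001
```

```bash
python3 - <<'E'
from h import *
a=ctrl.read_camera('scene')[100:340,190:430]; b=ctrl.read_camera('top')[170:340,220:460]
a=cv2.resize(a,(400,400),interpolation=3); b=cv2.resize(b,(400,283),interpolation=3)
b=cv2.copyMakeBorder(b,0,117,0,0,0); cv2.imwrite('pics/m1.png',np.hstack([a,b]))
E
```

```text
(no output)
```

View pics/m1.png

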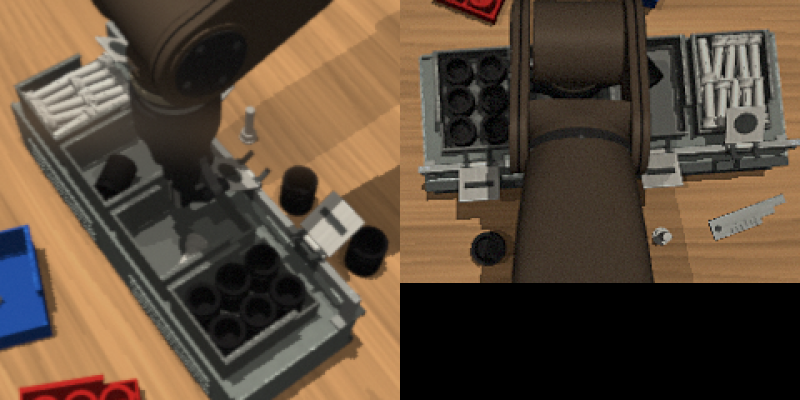

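The gripper is in the low-bolt bin with its finger (crop about (190,195)) behind the back-leaning tag (about (235,175)), and nothing else has moved. Next I pull the finger slowly toward the robot.

>>> play_rows(
  targets=[
    {"delta_pos":[-0.006,0,0],"delta_rot":[0,0,0],"claw":0},
    {"delta_pos":[-0.012,0,0],"delta_rot":[0,0,0],"claw":0},
    {"delta_pos":[-0.018,0,0.001],"delta_rot":[0,0,0],"claw":0},
    {"delta_pos":[-0.024,0,0.002],"delta_rot":[0,0,0],"claw":0},
    {"delta_pos":[-0.029,0,0.003],"delta_rot":[0,0,0],"claw":0},
    {"delta_pos":[-0.034,0,0.004],"delta_rot":[0,0,0],"claw":0},
    {"delta_pos":[-0.039,0,0.006],"delta_rot":[0,0,0],"claw":0},
    {"delta_pos":[-0.044,0,0.008],"delta_rot":[0,0,0],"claw":0},
    {"delta_pos":[-0.049,0,0.01],"delta_rot":[0,0,0],"claw":0},
    {"delta_pos":[-0.054,0,0.012],"delta_rot":[0,0,0],"claw":0},
    {"delta_pos":[-0.059,0,0.014],"delta_rot":[0,0,0],"claw":0},
    {"delta_pos":[-0.064,0,0.015],"delta_rot":[0,0,0],"claw":0},
    {"delta_pos":[-0.069,0,0.016],"delta_rot":[0,0,0],"claw":0},
    {"delta_pos":[-0.073,0,0.016],"delta_rot":[0,0,0],"claw":0},
    {"delta_pos":[-0.077,0,0.016],"delta_rot":[0,0,0],"claw":0},
    {"delta_pos":[-0.081,0,0.016],"delta_rot":[0,0,0],"claw":0},
    {"delta_pos":[-0.085,0,0.016],"delta_rot":[0,0,0],"claw":0},
    {"delta_pos":[-0.088,0,0.016],"delta_rot":[0,0,0],"claw":0},
    {"delta_pos":[-0.088,0,0.016],"delta_rot":[0,0,0],"claw":0},
    {"delta_pos":[-0.088,0,0.016],"delta_rot":[0,0,0],"claw":0},
  ],
)

```text
time: 4.53
eef_pos: [0.5541, 0.0853, 0.2069]
tcp_rot: [-0.707, -0.019, 0.707, -0.018]
contact_force: [1.0, 0.3, 0.3]
opening: -0.001
```

>>> play_rows(
  targets=[
    {"delta_pos":[0,0,0.04],"delta_rot":[0,0,0],"claw":0},
    {"delta_pos":[0,0,0.08],"delta_rot":[0,0,0],"claw":0},
    {"delta_pos":[0,0,0.1],"delta_rot":[0,0,0],"claw":0},
    {"delta_pos":[-0.03,0.03,0.1],"delta_rot":[0,0,0],"claw":0},
    {"delta_pos":[-0.055,0.06,0.1],"delta_rot":[0,0,0],"claw":0},
    {"delta_pos":[-0.08,0.09,0.1],"delta_rot":[0,0,0],"claw":0},
    {"delta_pos":[-0.082,0.1,0.1],"delta_rot":[0,0,0],"claw":0},
    {"delta_pos":[-0.082,0.1,0.1],"delta_rot":[0,0,0],"claw":0},
    {"delta_pos":[-0.082,0.1,0.07],"delta_rot":[0,0,0],"claw":0},
    {"delta_pos":[-0.082,0.1,0.04],"delta_rot":[0,0,0],"claw":0},
    {"delta_pos":[-0.082,0.1,0.01],"delta_rot":[0,0,0],"claw":0},
    {"delta_pos":[-0.082,0.1,-0.01],"delta_rot":[0,0,0],"claw":0},
    {"delta_pos":[-0.082,0.1,-0.018],"delta_rot":[0,0,0],"claw":0},
    {"delta_pos":[-0.082,0.1,-0.018],"delta_rot":[0,0,0],"claw":0},
    {"delta_pos":[-0.082,0.1,-0.018],"delta_rot":[0,0,0],"claw":0},
  ],
)

```text
time: 5.78
eef_pos: [0.4731, 0.1848, 0.1894]
tcp_rot: [-0.707, -0.019, 0.707, -0.017]
contact_force: [0.1, -0.1, 1.0]
opening: -0.0
```

```bash
python3 - <<'E'
from h import *
a=ctrl.read_camera('scene')[100:340,190:430]; b=ctrl.read_camera('top')[170:340,220:460]
a=cv2.resize(a,(400,400),interpolation=3); b=cv2.resize(b,(400,283),interpolation=3)
b=cv2.copyMakeBorder(b,0,117,0,0,0); cv2.imwrite('pics/m2.png',np.hstack([a,b]))
E
```

```text
(no output)
```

View pics/m2.png

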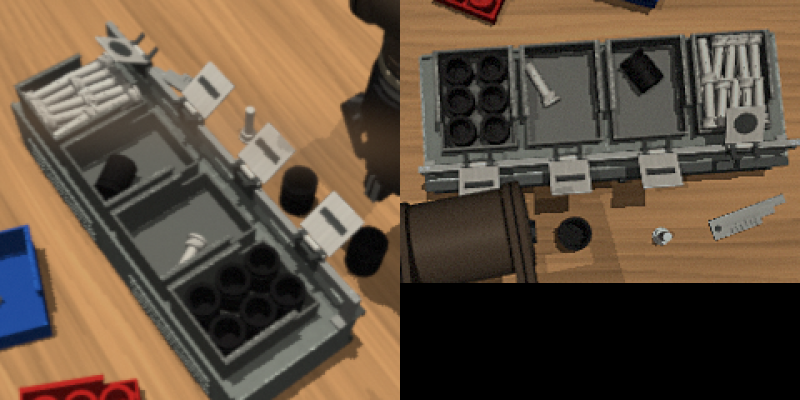

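Tag 2 now lies forward with its bar up (top crop (570,177), scene crop (265,152)). The finger (about (378,185) in the scene crop) stands in front of the left tag (330,222). I'll push +x.

>>> play_rows(
  targets=[
    {"delta_pos":[0.006,0,0],"delta_rot":[0,0,0],"claw":0},
    {"delta_pos":[0.012,0,0],"delta_rot":[0,0,0],"claw":0},
    {"delta_pos":[0.018,0.001,0],"delta_rot":[0,0,0],"claw":0},
    {"delta_pos":[0.024,0.001,0],"delta_rot":[0,0,0],"claw":0},
    {"delta_pos":[0.029,0.001,0.001],"delta_rot":[0,0,0],"claw":0},
    {"delta_pos":[0.034,0.001,0.003],"delta_rot":[0,0,0],"claw":0},
    {"delta_pos":[0.039,0.002,0.005],"delta_rot":[0,0,0],"claw":0},
    {"delta_pos":[0.044,0.002,0.007],"delta_rot":[0,0,0],"claw":0},
    {"delta_pos":[0.049,0.002,0.009],"delta_rot":[0,0,0],"claw":0},
    {"delta_pos":[0.054,0.002,0.011],"delta_rot":[0,0,0],"claw":0},
    {"delta_pos":[0.059,0.003,0.013],"delta_rot":[0,0,0],"claw":0},
    {"delta_pos":[0.064,0.003,0.015],"delta_rot":[0,0,0],"claw":0},
    {"delta_pos":[0.068,0.003,0.016],"delta_rot":[0,0,0],"claw":0},
    {"delta_pos":[0.072,0.003,0.016],"delta_rot":[0,0,0],"claw":0},
    {"delta_pos":[0.076,0.003,0.016],"delta_rot":[0,0,0],"claw":0},
    {"delta_pos":[0.08,0.004,0.016],"delta_rot":[0,0,0],"claw":0},
    {"delta_pos":[0.084,0.004,0.016],"delta_rot":[0,0,0],"claw":0},
    {"delta_pos":[0.086,0.004,0.016],"delta_rot":[0,0,0],"claw":0},
    {"delta_pos":[0.086,0.004,0.016],"delta_rot":[0,0,0],"claw":0},
    {"delta_pos":[0.086,0.004,0.016],"delta_rot":[0,0,0],"claw":0},
  ],
)

```text
time: 7.55
eef_pos: [0.5597, 0.1892, 0.2068]
tcp_rot: [0.708, 0.019, -0.706, 0.017]
contact_force: [-0.0, -0.4, 0.0]
opening: -0.005
```

>>> play_rows(
  targets=[
    {"delta_pos":[0,0,0.04],"delta_rot":[0,0,0],"claw":0},
    {"delta_pos":[0,0,0.08],"delta_rot":[0,0,0],"claw":0},
    {"delta_pos":[0,0,0.11],"delta_rot":[0,0,0],"claw":0},
    {"delta_pos":[-0.02,0.03,0.11],"delta_rot":[0,0,0],"claw":0},
    {"delta_pos":[-0.04,0.06,0.11],"delta_rot":[0,0,0],"claw":0},
    {"delta_pos":[-0.06,0.09,0.11],"delta_rot":[0,0,0],"claw":0},
    {"delta_pos":[-0.08,0.12,0.11],"delta_rot":[0,0,0],"claw":0},
    {"delta_pos":[-0.1,0.15,0.11],"delta_rot":[0,0,0],"claw":0},
    {"delta_pos":[-0.1,0.15,0.11],"delta_rot":[0,0,0],"claw":0},
    {"delta_pos":[-0.1,0.15,0.11],"delta_rot":[0,0,0],"claw":0},
    {"delta_pos":[-0.1,0.15,0.11],"delta_rot":[0,0,0],"claw":0},
    {"delta_pos":[-0.1,0.15,0.11],"delta_rot":[0,0,0],"claw":0},
  ],
)

```text
time: 8.55
eef_pos: [0.4603, 0.3383, 0.3167]
tcp_rot: [0.708, 0.018, -0.706, 0.017]
contact_force: [0.5, 0.0, -0.6]
opening: -0.007
```

```bash
python3 - <<'E'
from h import *
a=ctrl.read_camera('scene')[100:340,190:430]; t=ctrl.read_camera('top'); b=t[170:340,220:460]
a=cv2.resize(a,(400,400),interpolation=3); b=cv2.resize(b,(400,283),interpolation=3)
d=cv2.absdiff(t,cv2.imread('pics/top0.png'))[170:340,220:460]; d=cv2.resize(d,(400,283))
b=cv2.copyMakeBorder(b,0,0,0,0,0); r=np.vstack([b,d]); a=cv2.copyMakeBorder(a,0,166,0,0,0); cv2.imwrite('pics/m3.png',np.hstack([a,r])); print(ctrl.get_state()['time'])
E
```

```text
8.65
```

View pics/m3.png

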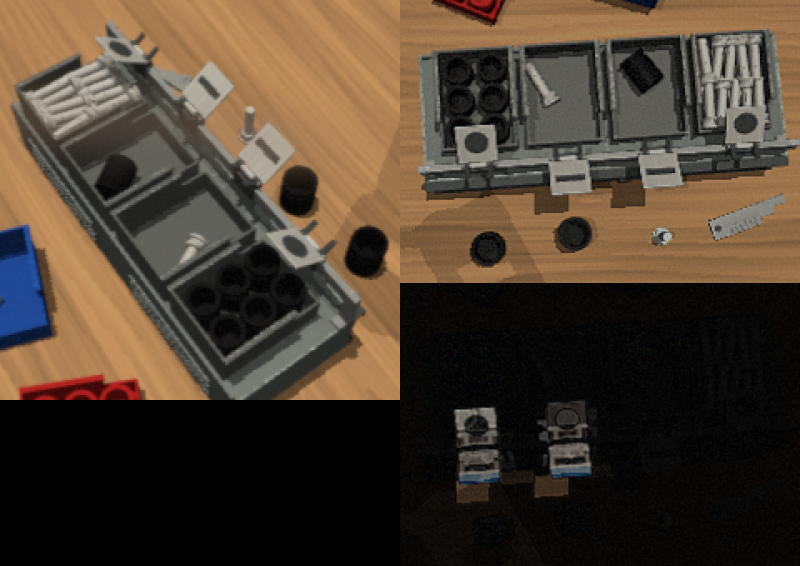

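The left tag now shows its disc back over the full piston bin (top crop (476,143)), and the second shows its bar forward (570,177). The difference image changes only at those two tags and their shadows, so I'm handing in.

```bash
python3 -c "
from plant import ctrl
print(ctrl.sign_off())"
```

```text
the job is handed in; nothing more can be done
None
```

I tipped the two wrong tags with the closed fingertips and handed the job in at about 8.7 s. The single-bolt bin's tag now leans forward with its bar up, and the full piston bin's tag leans back with its disc up.

In the last pictures all four tags match their bins. The before/after difference of the cubby and the area in front shows only those two tags and their shadows, so the bins, gate and loose parts did not move. The wrist force read about 1 N or less at the end of every move. The gripper is raised and clear, and no check failed or disagreed.

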